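# Turn a mount plate rubber side up against the tipping stop

### The arm

A 6-joint arm with a two-finger parallel gripper is mounted at the origin on the work surface. World frame = base frame: x ahead of the robot, y to its left, z up, the work surface at z = 0. Lengths are in m, angles in rad, forces in N, time in s.
With the tool pointing down it reaches from about 0.35 to 0.725 m from the base axis. Payload 6 kg.
Tool frame: the origin (TCP) lies at the very end of the fingers, on their centre line; the grasp point (between the pads) lies 19 mm behind it; x points along the fingers, z is the direction in which the jaws open and shut, and the axes are right-handed (so a half turn about x gives the same grasp; the last joint's range is limited). The gripper opens to 85 mm and grips with 20 to 120 N. Pads are 22 mm wide; open, the fingers measure 114 mm over their backs; the gripper's body (76 mm by 85 mm) begins 54 mm behind the grasp point. The pads swing forward as they close: fully open they stand 13 mm farther back than shut.
Start: joints at [-0.839, 0.04, 0.085, 0, -1.615, -0.334], TCP at [0.232, -0.553, 0.231] pointing down, gripper open.
Joint ranges: [-2.56, 2.56], [-1.29, 2.01], [-1.08, 1.49], [-3.29, 1.98], [-2.81, -0.18], [-2.99, 2.99]. Speed limits (rad/s): [2.57, 2.57, 3.01, 3.14, 3.14, 3.14].

### API

Orientations are given as a unit quaternion [w, x, y, z].
In Python, from plant import bot, cams gives the robot as it stands.
- The arm moves only by the tool carry_out, never from a script. Its argument "increments" is a list of rows, each a list of 3 entries, a list of its own where there are three numbers: the turn, a rotation vector about the tool's x, y, z in degrees, then the shift along the tool's x, y, z in m, then the finger opening in m, from 0 to 0.0854. A call has 1 to 12 rows; each row shifts and turns the commanded pose from where the row before left it, along the tool's axes as they then stand; what a row does not reach is not made up. A row lasts 1/10 s, in which the tool goes at most 50 mm and 8.59 degrees, less where a joint would pass 70% of its speed; a pose out of reach is approached as far as the arm can. A call with a gripper value outside its range is refused whole. The fingers move at their own pace and stop on an object; "newtons" is the grip in N (left out, the last holds). Time passes only in rows, so rows that do not move let the fingers close. It gives the time, the measured TCP pose, the force and the opening at its end, in the units of the state.
- bot.observe(): the state, without advancing time (a new reading comes with each control period).
- cams.read_camera(name): name is "side" or "top"; returns a dict with "image" (384x512x3 uint8, red, green, blue), "fx", "fy", "cx", "cy" (pixels), "position" and "orientation" of the camera in the world. Camera axes: x right, y up, looking along -z (the intrinsics and any distortion apply to the point x, -y, -z); pixel columns grow to the right and rows downward; lengths in m; the calibration is good to about 2 mm. A picture is of the moment at which its call begins. There is no depth.
- bot.hand_in(): hands the job in, once; it reports no verdict.
The state is a dict: "time_s": time; "joint_pos": joint angles; "joint_vel": joint speeds; "joint_torque": joint torques, N m; "tool_pos": TCP position; "ee_rot": TCP orientation; "contact_force": force on the tool from outside, world axes, zero at the start; "torque": the same for the moment, N m; "grip_width": finger opening in m.
Only numpy, scipy, OpenCV 4.12 (cv2) and the standard library are available. Lean on these libraries where they do the work, as an engineer would, in place of code of your own. Each camera call takes 0.05 s, during which the arm holds its last target.

### The job

Turn the mount plate over so that its black rubber side faces up: with the fingertips push it along the bench against the sloped steel stop until it tips up and leans there, then push its upper edge from behind, back towards the robot's side, so that it flips over and lies flat on the bench in front of the stop, rubber side up. Do not grasp, lift or carry the plate, and leave everything else on the bench where it is.

Things in the scene. Friction and masses are not known exactly. Their poses are not given: they have to be found in the camera images.
- plate: mount plate: flat, 110 mm along its x, 120 mm along y, 10 mm thick along z, about 0.3 kg; 6 mm of bare aluminium (+z face, a 32 mm round centre mark and four corner holes) bonded to 4 mm of black rubber (-z face). Origin at its centre. Starts loose, flat on the bench, aluminium up, near side of the stop; the bench grips it well (friction about 0.9; stop 0.6).
- stop: tipping stop: folded grey steel wedge fixed to the bench, 200 mm long along its y. Origin at bench level, middle of the toe line where the sloped front meets the bench; +x level, through the wedge, away from the robot. The front rises from the toe at 40 degrees to 18 mm high, at 53 to 36 mm, at 62 to the crest; the back drops straight down 6 mm behind the crest to a 5 mm thick foot ending 84 mm past the toe.
- stop_crest (a point): middle of the stop's crest, 55 mm above the bench and 45 mm past the toe. A plate pushed along the bench rides up the slope by its leading edge; with its trailing edge at the toe it leans there at 51 degrees, stays there by itself, and some 40 mm of it stands out past the crest (top about 86 mm up), free space behind that part.
- bump_a: a tan bump stop (ribbed plastic bush, 44 mm across, 48 mm tall), standing; bystander, leave alone; origin at the centre of its underside
- bump_b: a second tan bump stop, the same; bystander, leave alone
- collar: a dark steel collar, 52 mm across, 22 mm tall, hole 30 mm; bystander, leave alone
- knife: a closed utility knife, 150 mm long, 24 mm wide, 14 mm tall, origin under its black handle, its nose along its +x; bystander, leave alone
- nut: a flanged steel nut, 44 mm across, 16 mm tall, behind the stop; bystander, leave alone
- boot_up: a red ribbed dust boot standing upright, 64 mm across, 110 mm tall; bystander, leave alone
Mind the look-alikes: they are no part of the job. Several things look just like the plate: the one meant starts farthest to the robot's left.

How it is judged:
By the outcome, as a careful person would: the job done as asked, in the order asked, and still so for the second after the job is handed in, with the robot touching nothing.
It also fails if it takes over 56 s, if anything falls off the work surface, if the arm or the gripper's body presses on something with over 40 N, if the wrist force passes 120 N, or if a joint passes its speed limit or range.

## Working session

There is one attempt and no reset: what is moved stays moved. The work goes in short steps, Python scripts to look and compute and a tool call to move; the robot and the scene stay as the last step left them, time stands still between calls to the robot, and variables do not carry over. Pictures are saved under pics/ and viewed, and the job is handed in when it is done.

Besides the shell and the picture viewer there is one more tool, called after "Call:" as a command line: name --argument value ..., lists and objects as JSON in quotes. carry_out: Moves the arm, as the interface text tells. Its arguments: {"type":"object","properties":{"increments":{"type":"array"},"newtons":{"type":"number"}},"required":["increments"]}

```bash
ls; mkdir -p pics
python3 - <<'E'
from plant import bot,cams
import cv2
for n in ["side","top"]:
    c=cams.read_camera(n)
    cv2.imwrite(f"pics/{n}0.png",c["image"][:,:,::-1])
    print(n,{k:v for k,v in c.items() if k!="image"})
s=bot.observe();print(s)
E
```

```text
pics
side {'fx': 462.3924767971554, 'fy': 462.3924767971554, 'cx': 257.54695631659496, 'cy': 193.78260456283067, 'position': array([0.19117143, 1.01036814, 0.80725941]), 'orientation': array([-0.11133167, -0.06108342,  0.47651661,  0.86994597])}
top {'fx': 360.9158749506605, 'fy': 360.9158749506605, 'cx': 260.88638879458625, 'cy': 187.85302124940046, 'position': array([ 0.3660746 , -0.07367953,  0.9475471 ]), 'orientation': array([-0.69635309, -0.05302404,  0.06351413,  0.71291428])}
{'time_s': 0.1, 'joint_pos': array([-8.39299754e-01,  4.07453753e-02,  8.38957202e-02, -4.13474042e-04,
       -1.61550390e+00, -3.33719185e-01]), 'joint_vel': array([-0.00080683, -0.00189186,  0.00197964,  0.00014146, -0.00162104,
        0.00093258]), 'joint_torque': array([-5.06499549e-03, -3.69350982e+01,  3.48279905e+01,  6.95160940e+00,
       -4.57223738e-03,  1.54522701e-05]), 'tool_pos': array([ 0.23238247, -0.55284263,  0.23037309]), 'ee_rot': array([ 0.39162698, -0.58844023,  0.39106877,  0.58943331]), 'contact_force': array([-0.2935039 ,  0.45520502, -0.03317995]), 'torque': array([-0.01838814,  0.01160155, -0.03224027]), 'grip_width': 0.08545296031061218}
```

View pics/top0.png

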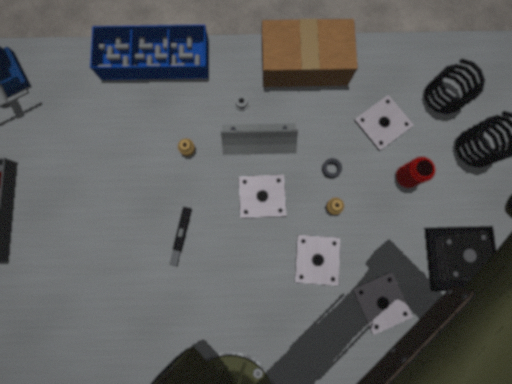

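View pics/side0.png

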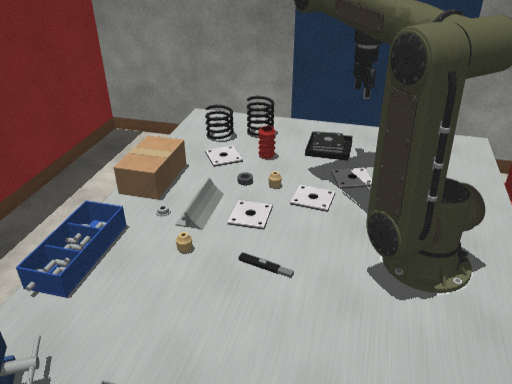

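Top view: image up is +x and image left is +y. The target plate is at about (262,196), directly in front of the stop, whose crest is near row 128 and toe near row 153. I'll measure these next.

```bash
cat > h.py <<'E'
from plant import bot,cams
import cv2, numpy as np
from scipy.spatial.transform import Rotation as R
def q2R(q): return R.from_quat([q[1],q[2],q[3],q[0]])
def ray(c,u,v):
    d=np.array([(u-c["cx"])/c["fx"],-(v-c["cy"])/c["fy"],-1.0])
    return np.array(c["position"]),q2R(c["orientation"]).apply(d)
def onz(c,u,v,z):
    p,d=ray(c,u,v); return p+d*(z-p[2])/d[2]
def proj(c,P):
    d=q2R(c["orientation"]).inv().apply(np.array(P)-c["position"])
    return np.array([c["cx"]+c["fx"]*d[0]/-d[2], c["cy"]-c["fy"]*d[1]/-d[2]])
def save(c,name,box=None,s=1):
    im=c["image"][:,:,::-1]
    if box: x0,y0,x1,y1=box; im=im[y0:y1,x0:x1]
    im=cv2.resize(im,None,fx=s,fy=s,interpolation=cv2.INTER_CUBIC); cv2.imwrite("pics/"+name,im)
def st():
    s=bot.observe()
    print("t",round(s["time_s"],2),"tcp",s["tool_pos"].round(4),"F",s["contact_force"].round(1),"w",round(s["grip_width"],4))
    M=q2R(s["ee_rot"]).as_matrix(); print("axes x",M[:,0].round(3),"y",M[:,1].round(3),"z",M[:,2].round(3)); print("q",s["joint_pos"].round(3))
    return s
E
python3 - <<'E'
from h import *
for n,box in [("top",(160,100,360,240)),("side",(140,150,310,290))]:
    c=cams.read_camera(n)
    save(c,n+"1.png",box,4 if n=="top" else 4)
    g=cv2.cvtColor(c["image"],cv2.COLOR_RGB2GRAY)
    hs=cv2.cvtColor(c["image"],cv2.COLOR_RGB2HSV)
    m=((g>185)).astype(np.uint8)
    cs,_=cv2.findContours(m,cv2.RETR_EXTERNAL,cv2.CHAIN_APPROX_NONE)
    for k in cs:
        if cv2.contourArea(k)>250:
            r=cv2.minAreaRect(k); print(n,r)
            b=cv2.boxPoints(r)
            print("  c",onz(c,*r[0],0.01).round(4),[onz(c,*p,0.01)[:2].round(4).tolist() for p in b])
st()
E
```

```text
side ((248.6053924560547, 212.52490234375), (42.912132263183594, 23.699748992919922), 6.170175075531006)
  c [ 0.5053 -0.089   0.01  ] [[0.5563, -0.0257], [0.5873, -0.1478], [0.4511, -0.1562], [0.4304, -0.0352]]
side ((312.15380859375, 194.7307586669922), (41.77273178100586, 20.98442268371582), 11.309932708740234)
  c [ 0.3355 -0.2356  0.01  ] [[0.3982, -0.1823], [0.4093, -0.3088], [0.2703, -0.2912], [0.2687, -0.1692]]
side ((223.40541076660156, 150.93243408203125), (21.371868133544922, 34.35939025878906), 80.53767395019531)
  c [ 0.7045 -0.4535  0.01  ] [[0.7947, -0.497], [0.6822, -0.578], [0.6197, -0.4126], [0.7246, -0.3416]]
t 0.2 tcp [ 0.2324 -0.5529  0.2307] F [-0.1  0.7 -0.1] w 0.0855
axes x [-0.001  0.001 -1.   ] y [-0.922 -0.387  0.   ] z [-0.387  0.922  0.001]
q [-0.839  0.041  0.084 -0.    -1.616 -0.334]
```

View pics/top1.png

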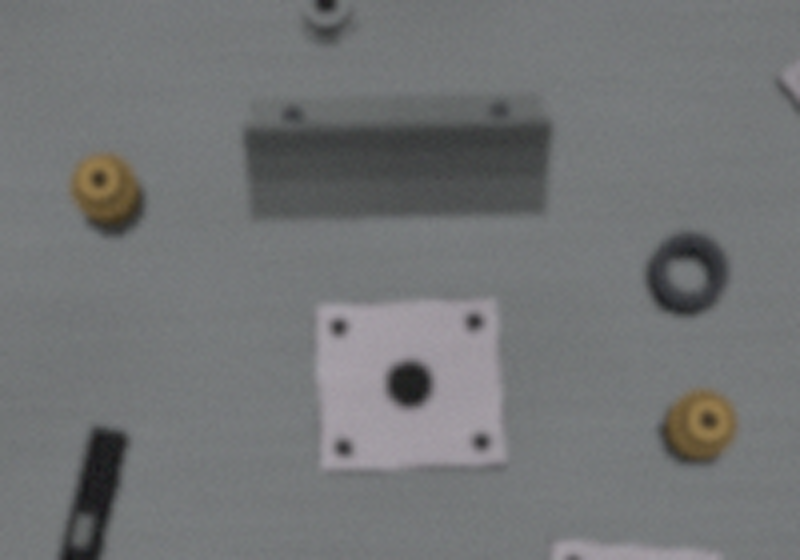

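View pics/side1.png

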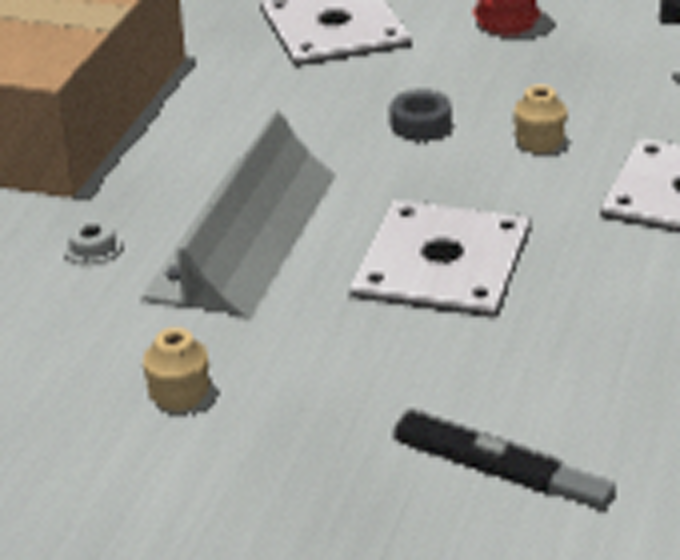

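Zoomed top view: plate corners are at about (319,305), (497,299), (506,464) and (322,470), with the mark at (410,384). The stop toe runs from (253,219) to (545,212) and the crest from (247,128) to (551,122). Zoomed side view: plate mark at (442,250), toe end at (248,318), far toe end at (333,177).

Run:
```python
from h import *
T=cams.read_camera("top");S=cams.read_camera("side")
t=lambda u,v,z:onz(T,160+(u+.5)/4-.5,100+(v+.5)/4-.5,z).round(4)
s=lambda u,v,z:onz(S,140+(u+.5)/4-.5,150+(v+.5)/4-.5,z).round(4)
print("plate mark",t(410,384,.01),s(442,250,.01))
for n,p in [("TL",(319,305)),("TR",(497,299)),("BR",(506,464)),("BL",(322,470))]: print(n,t(*p,.01))
for n,p in [("TL",(339,327)),("TR",(475,321)),("BR",(481,441)),("BL",(344,447))]: print("hole",n,t(*p,.01))
print("toe",t(253,219,0),t(545,212,0),"side",s(248,318,0),s(333,177,0))
print("crest front",t(247,128,.055),t(551,122,.055))
print("side crest",s(180,250,.055),s(279,113,.055))
for n,u,v,z in [("bumpA",185.5,145,.045),("bumpB",337,205,.045),("collar",331.5,168,.022),("nut",241,102,.016),("knife",183,236,.014)]: print(n,onz(T,u,v,z).round(3))
print("otherplate",onz(T,318,260,.01).round(3), onz(T,297,236,.01).round(3))
```

```text
plate mark [ 0.5013 -0.0923  0.01  ] [ 0.5014 -0.0922  0.01  ]
TL [ 0.5554 -0.0334  0.01  ]
TR [ 0.5569 -0.1514  0.01  ]
BR [ 0.4473 -0.1534  0.01  ]
BL [ 0.4462 -0.0338  0.01  ]
hole TL [ 0.5403 -0.0464  0.01  ]
hole TR [ 0.5424 -0.1363  0.01  ]
hole BR [ 0.4627 -0.1377  0.01  ]
hole BL [ 0.4608 -0.0483  0.01  ]
toe [0.6176 0.0106 0.    ] [ 0.6183 -0.1869  0.    ] side [0.6185 0.0124 0.    ] [ 0.6182 -0.1835  0.    ]
crest front [0.6633 0.0091 0.055 ] [ 0.6633 -0.1866  0.055 ]
side crest [0.6643 0.017  0.055 ] [ 0.6606 -0.1816  0.055 ]
bumpA [0.633 0.103 0.045]
bumpB [ 0.468 -0.28   0.045]
collar [ 0.569 -0.276  0.022]
nut [ 0.759 -0.041  0.016]
knife [0.401 0.113 0.014]
otherplate [ 0.332 -0.231  0.01 ] [ 0.394 -0.18   0.01 ]
```

Call:
carry_out --increments '[[[7.6, 0, 0], [0, 0, 0], 0.085], [[7.6, 0, 0], [0, 0, 0], 0.085], [[7.6, 0, 0], [0, 0, 0], 0.085], [[0, 0, 0], [0, 0, 0], 0.085]]'

```text
time_s: 0.7
tool_pos: [0.2324, -0.5531, 0.2312]
ee_rot: [0.5, -0.5, 0.5, 0.5]
contact_force: [-0.1, 0.6, -1.1]
grip_width: 0.085
```

Call:
carry_out --increments '[[[0, 0, 0], [0, -0.0157, 0.0384], 0.085], [[0, 0, 0], [0, -0.0157, 0.0384], 0.085], [[0, 0, 0], [0, -0.0157, 0.0384], 0.085], [[0, 0, 0], [0, -0.0157, 0.0384], 0.085], [[0, 0, 0], [0, -0.0157, 0.0384], 0.085], [[0, 0, 0], [0, -0.0157, 0.0384], 0.085], [[0, 0, 0], [0, -0.0157, 0.0384], 0.085], [[0, 0, 0], [0, -0.0157, 0.0384], 0.085], [[0, 0, 0], [0, -0.0157, 0.0384], 0.085], [[0, 0, 0], [0, -0.0157, 0.0384], 0.085], [[0, 0, 0], [0, -0.0157, 0.0384], 0.085], [[0, 0, 0], [0, -0.0157, 0.0384], 0.085]]'

```text
time_s: 1.9
tool_pos: [0.4212, -0.0906, 0.2317]
ee_rot: [-0.499, 0.501, -0.499, -0.501]
contact_force: [1.2, -0.6, -0.6]
grip_width: 0.085
```

Run:
```python
from h import *
s=st(); c=cams.read_camera("side"); save(c,"s2.png"); print(proj(c,s["tool_pos"]))
```

```text
t 1.9 tcp [ 0.4212 -0.0906  0.2317] F [ 1.2 -0.6 -0.6] w 0.085
axes x [ 0.001  0.    -1.   ] y [-1.    -0.004 -0.001] z [-0.004  1.     0.   ]
q [ 0.262 -0.426 -0.316 -0.    -1.679 -1.828]
[277.72839916 149.69139846]
```

View pics/s2.png

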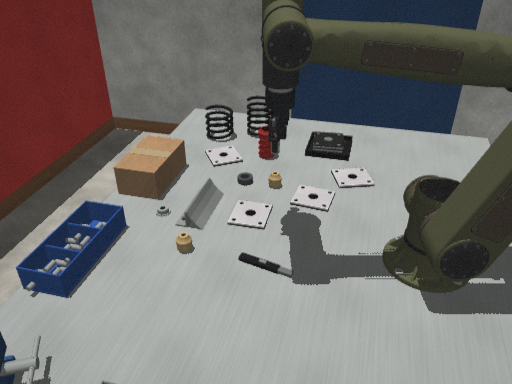

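Side view: the gripper hangs above the bench, with the near fingertip at about (275,153) and the shut-TCP projection at (278,150). I'll narrow the opening to 50 mm, go down, and find the bench by touch.

Call:
carry_out --increments '[[[0, 0, 0], [0.035, 0, 0], 0.05], [[0, 0, 0], [0.035, 0, 0], 0.05], [[0, 0, 0], [0.035, 0, 0], 0.05], [[0, 0, 0], [0.035, 0, 0], 0.05], [[0, 0, 0], [0.03, 0, 0], 0.05], [[0, 0, 0], [0.02, 0, 0], 0.05], [[0, 0, 0], [0.01, 0, 0], 0.05], [[0, 0, 0], [0.01, 0, 0], 0.05], [[0, 0, 0], [0.008, 0, 0], 0.05], [[0, 0, 0], [0, 0, 0], 0.05]]'

```text
time_s: 2.95
tool_pos: [0.4206, -0.0923, 0.0128]
ee_rot: [0.5, -0.5, 0.5, 0.5]
contact_force: [-0.1, 1.1, 0.8]
grip_width: 0.0501
```

Run:
```python
from h import *
s=st(); c=cams.read_camera("side"); save(c,"s3.png",(180,140,340,260),5); print((proj(c,s["tool_pos"])-[180,140])*5)
```

```text
t 2.95 tcp [ 0.4206 -0.0923  0.0128] F [-0.1  1.1  0.8] w 0.0501
axes x [-0.001  0.    -1.   ] y [-1.    -0.     0.001] z [-0.  1.  0.]
q [ 0.257 -0.362 -0.672 -0.    -1.261 -1.828]
[481.64909853 376.18347458]
```

View pics/s3.png

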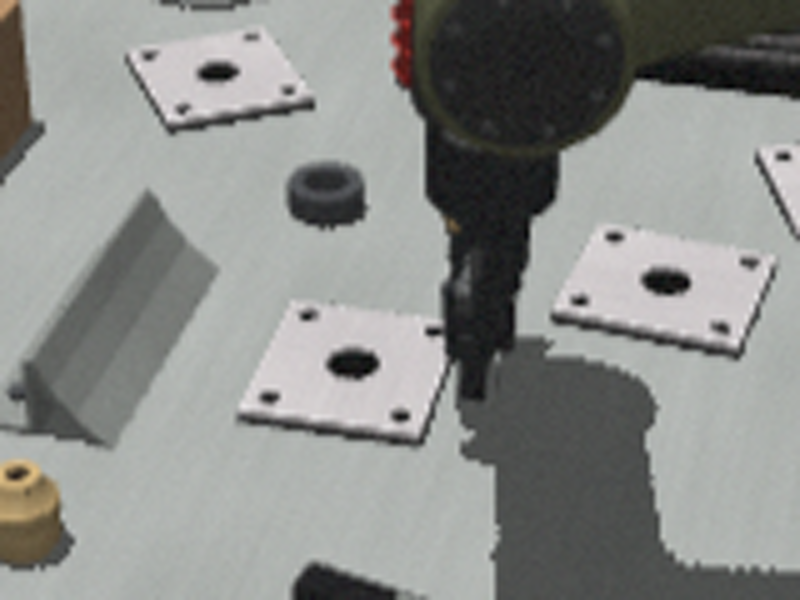

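The near fingertip is at about (472,400) in the crop, just above the bench and just behind the plate's trailing edge (which ends near (422,440)). The next step is down in small increments.

Call:
carry_out --increments '[[[0, 0, 0], [0.003, 0, 0], 0.05], [[0, 0, 0], [0.003, 0, 0], 0.05], [[0, 0, 0], [0.002, 0, 0], 0.05], [[0, 0, 0], [0, 0, 0], 0.05]]'

```text
time_s: 3.4
tool_pos: [0.4207, -0.0923, 0.005]
ee_rot: [0.5, -0.5, 0.5, 0.5]
contact_force: [-0.2, 0.0, -0.0]
grip_width: 0.0501
```

Call:
carry_out --increments '[[[0, 0, 0], [0.002, 0, 0], 0.05], [[0, 0, 0], [0, 0, 0], 0.05]]'

```text
time_s: 3.6
tool_pos: [0.4208, -0.0923, 0.0031]
ee_rot: [0.5, -0.5, 0.5, 0.5]
contact_force: [-0.4, -0.7, -0.3]
grip_width: 0.0501
```

Call:
carry_out --increments '[[[0, 0, 0], [0.001, 0, 0], 0.05], [[0, 0, 0], [0, 0, 0], 0.05]]'

```text
time_s: 3.8
tool_pos: [0.4208, -0.0923, 0.0022]
ee_rot: [0.5, -0.5, 0.5, 0.5]
contact_force: [0.7, -0.6, 0.2]
grip_width: 0.05
```

Call:
carry_out --increments '[[[0, 0, 0], [0.001, 0, 0], 0.05], [[0, 0, 0], [0, 0, 0], 0.05]]'

```text
time_s: 4.0
tool_pos: [0.4208, -0.0923, 0.0012]
ee_rot: [0.5, -0.5, 0.5, 0.5]
contact_force: [-0.6, -0.6, -0.1]
grip_width: 0.0501
```

Call:
carry_out --increments '[[[0, 0, 0], [0.001, 0, 0], 0.05], [[0, 0, 0], [0, 0, 0], 0.05]]'

```text
time_s: 4.2
tool_pos: [0.4208, -0.0923, 0.0001]
ee_rot: [0.5, -0.5, 0.5, 0.5]
contact_force: [0.2, -0.5, 0.0]
grip_width: 0.0499
```

Call:
carry_out --increments '[[[0, 0, 0], [0.001, 0, 0], 0.05], [[0, 0, 0], [0, 0, 0], 0.05]]'

```text
time_s: 4.4
tool_pos: [0.4208, -0.0923, -0.0009]
ee_rot: [0.5, -0.5, 0.5, 0.5]
contact_force: [1.4, -1.3, 0.6]
grip_width: 0.0503
```

Call:
carry_out --increments '[[[0, 0, 0], [0.001, 0, 0], 0.05], [[0, 0, 0], [0.001, 0, 0], 0.05], [[0, 0, 0], [0, 0, 0], 0.05]]'

```text
time_s: 4.7
tool_pos: [0.4209, -0.0923, -0.0028]
ee_rot: [0.5, -0.5, 0.5, 0.5]
contact_force: [0.1, 0.1, -0.5]
grip_width: 0.0499
```

Call:
carry_out --increments '[[[0, 0, 0], [0.001, 0, 0], 0.05], [[0, 0, 0], [0, 0, 0], 0.05]]'

```text
time_s: 4.9
tool_pos: [0.421, -0.0924, -0.0029]
ee_rot: [0.5, -0.5, 0.5, 0.5]
contact_force: [-3.2, 1.1, 5.8]
grip_width: 0.0501
```

Call:
carry_out --increments '[[[0, 0, 0], [0.001, 0, 0], 0.05], [[0, 0, 0], [0, 0, 0], 0.05]]'

```text
time_s: 5.1
tool_pos: [0.421, -0.0924, -0.003]
ee_rot: [0.5, -0.5, 0.5, 0.5]
contact_force: [-6.9, 2.8, 12.4]
grip_width: 0.0502
```

Call:
carry_out --increments '[[[0, 0, 0], [-0.004, 0, 0], 0.05], [[0, 0, 0], [0, -0.006, 0], 0.05], [[0, 0, 0], [0, -0.006, 0], 0.05], [[0, 0, 0], [0, -0.006, 0], 0.05], [[0, 0, 0], [0, -0.006, 0], 0.05], [[0, 0, 0], [0, -0.006, 0], 0.05], [[0, 0, 0], [0, -0.006, 0], 0.05], [[0, 0, 0], [0, -0.006, 0], 0.05], [[0, 0, 0], [0, -0.006, 0], 0.05], [[0, 0, 0], [0, -0.006, 0], 0.05], [[0, 0, 0], [0, -0.006, 0], 0.05], [[0, 0, 0], [0, -0.005, 0], 0.05]]'

```text
time_s: 6.3
tool_pos: [0.4864, -0.0923, -0.0007]
ee_rot: [0.5, -0.5, 0.5, 0.5]
contact_force: [-1.4, 0.4, -1.2]
grip_width: 0.0499
```

Run:
```python
from h import *
s=st(); c=cams.read_camera("side"); save(c,"s4.png",(150,140,310,260),5)
c=cams.read_camera("top"); save(c,"t4.png",(180,90,340,210),5)
```

```text
t 6.3 tcp [ 0.4864 -0.0923 -0.0007] F [-1.4  0.4 -1.2] w 0.0499
axes x [-0.  0. -1.] y [-1.  0.  0.] z [0. 1. 0.]
q [ 0.22  -0.146 -0.524 -0.    -1.193 -1.791]
```

View pics/s4.png

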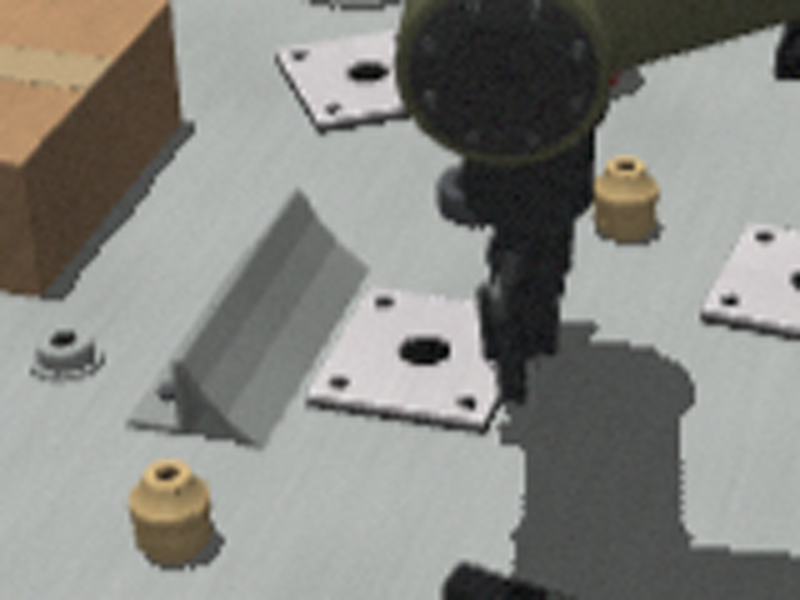

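View pics/t4.png

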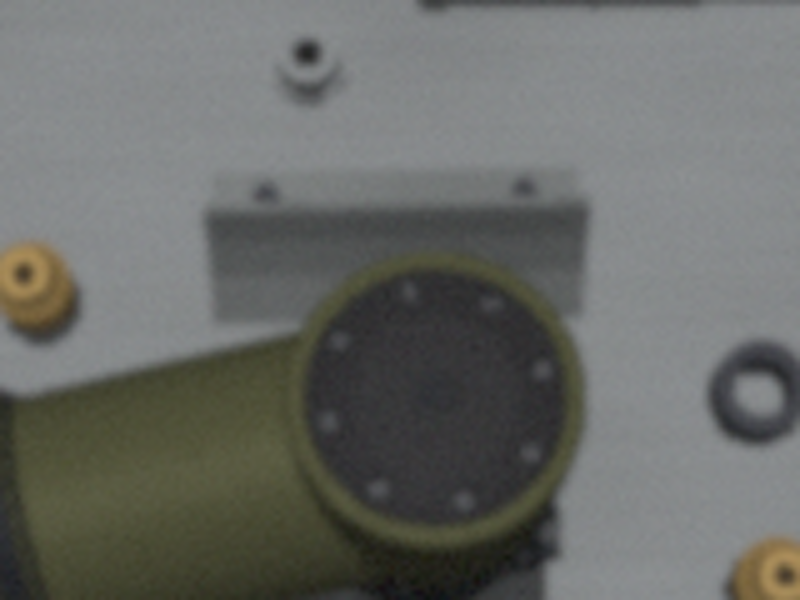

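Side view: the plate is flat and close to the toe. The mark is at crop (424,351) and the leading near corner at (308,403). The fingertip touches the trailing edge.

Run:
```python
from h import *
S=cams.read_camera("side")
s=lambda u,v,z:onz(S,150+(u+.5)/5-.5,140+(v+.5)/5-.5,z).round(4)
print(s(424,351,.01),"lead near",s(310,401,.01),"trail near",s(487,428,.01),"holes lead",s(384,302,.01),s(339,382,.01))
```

```text
[ 0.5509 -0.092   0.01  ] lead near [ 0.6007 -0.0255  0.01  ] trail near [ 0.4927 -0.026   0.01  ] holes lead [ 0.5911 -0.1376  0.01  ] [ 0.5904 -0.0482  0.01  ]
```

Call:
carry_out --increments '[[[0, 0, 0], [0, -0.006, 0], 0.05], [[0, 0, 0], [0, -0.006, 0], 0.05], [[0, 0, 0], [0, -0.006, 0], 0.05], [[0, 0, 0], [0, -0.006, 0], 0.05], [[0, 0, 0], [0, -0.006, 0], 0.05], [[0, 0, 0], [0, -0.006, 0], 0.05], [[0, 0, 0], [0, -0.006, 0], 0.05], [[0, 0, 0], [0, -0.006, 0], 0.05], [[0, 0, 0], [0, -0.006, 0], 0.05]]'

```text
time_s: 7.35
tool_pos: [0.5386, -0.0927, -0.0013]
ee_rot: [0.499, -0.499, 0.501, 0.501]
contact_force: [-10.0, 0.6, 3.9]
grip_width: 0.0499
```

Run:
```python
from h import *
s=st(); c=cams.read_camera("side"); save(c,"s5.png",(150,140,310,260),5)
```

```text
t 7.35 tcp [ 0.5386 -0.0927 -0.0013] F [-10.    0.6   3.9] w 0.0499
axes x [-0.004 -0.    -1.   ] y [-1.     0.001  0.004] z [ 0.001  1.    -0.   ]
q [ 1.970e-01  3.000e-03 -3.850e-01 -1.000e-03 -1.188e+00 -1.768e+00]
```

View pics/s5.png

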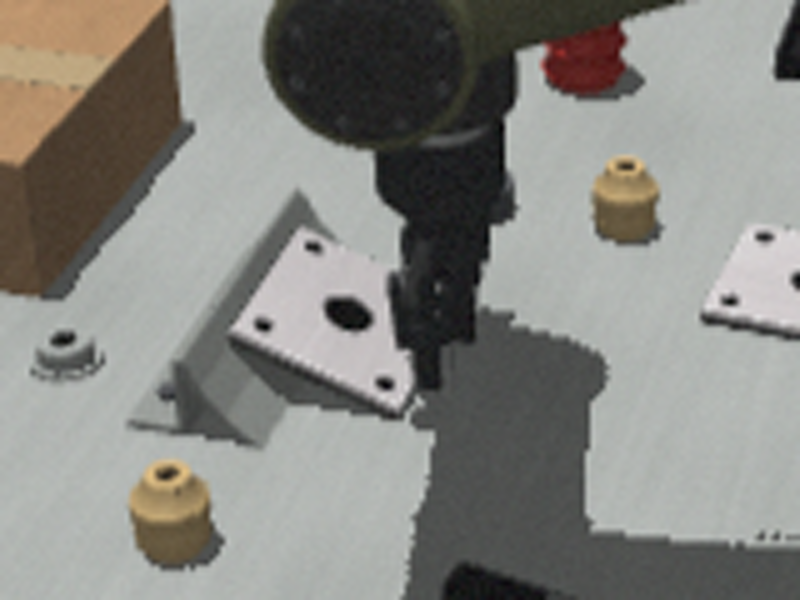

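The plate is riding up the stop evenly: in the crop its leading edge runs from (232,335) to (303,228) on the slope.

Call:
carry_out --increments '[[[0, 0, 0], [0, -0.006, 0], 0.05], [[0, 0, 0], [0, -0.006, 0], 0.05], [[0, 0, 0], [0, -0.006, 0], 0.05], [[0, 0, 0], [0, -0.006, 0], 0.05], [[0, 0, 0], [0, -0.006, 0], 0.05], [[0, 0, 0], [0, -0.006, 0], 0.05], [[0, 0, 0], [0, -0.006, 0], 0.05]]'

```text
time_s: 8.1
tool_pos: [0.5824, -0.0923, -0.0008]
ee_rot: [0.5, -0.5, 0.5, 0.5]
contact_force: [-1.7, 0.9, -1.2]
grip_width: 0.05
```

Run:
```python
from h import *
s=st(); c=cams.read_camera("side"); save(c,"s6.png",(150,140,310,260),5)
```

```text
t 8.1 tcp [ 0.5824 -0.0923 -0.0008] F [-1.7  0.9 -1.2] w 0.05
axes x [-0.  0. -1.] y [-1.  0.  0.] z [0. 1. 0.]
q [ 0.182  0.111 -0.271 -0.    -1.189 -1.753]
```

View pics/s6.png

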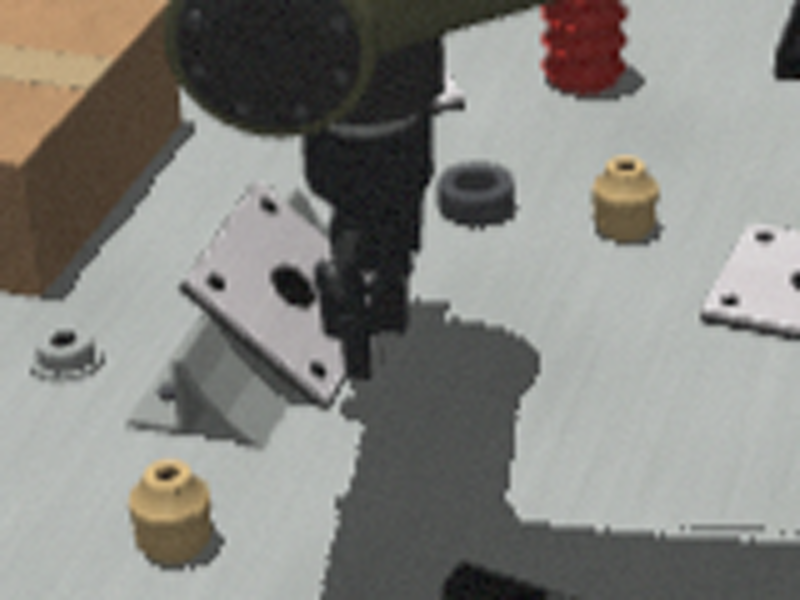

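Call:
carry_out --increments '[[[0, 0, 0], [0, -0.004, 0], 0.05], [[0, 0, 0], [0, -0.004, 0], 0.05], [[0, 0, 0], [0, -0.004, 0], 0.05], [[0, 0, 0], [0, -0.003, 0], 0.05], [[0, 0, 0], [0, 0, 0], 0.05]]'

```text
time_s: 8.65
tool_pos: [0.5974, -0.0924, -0.0007]
ee_rot: [0.5, -0.5, 0.5, 0.5]
contact_force: [-1.1, 0.4, -0.2]
grip_width: 0.0499
```

Run:
```python
from h import *
s=st(); c=cams.read_camera("side"); save(c,"s7.png",(150,140,310,260),5)
```

```text
t 8.65 tcp [ 0.5974 -0.0924 -0.0007] F [-1.1  0.4 -0.2] w 0.0499
axes x [ 0.  0. -1.] y [-1.  0. -0.] z [0. 1. 0.]
q [ 0.178  0.148 -0.23   0.    -1.193 -1.749]
```

View pics/s7.png

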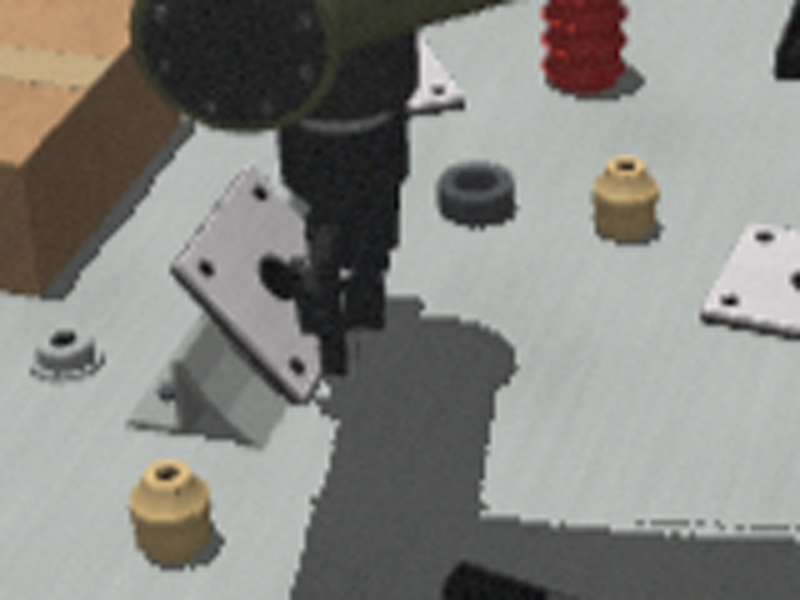

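Call:
carry_out --increments '[[[0, 0, 0], [0, -0.002, 0], 0.05], [[0, 0, 0], [0, -0.001, 0], 0.05], [[0, 0, 0], [0, 0, 0], 0.05]]'

```text
time_s: 9.0
tool_pos: [0.5999, -0.0924, -0.0007]
ee_rot: [0.5, -0.5, 0.5, 0.5]
contact_force: [-2.8, 0.5, -0.6]
grip_width: 0.0501
```

Run:
```python
from h import *
s=st(); c=cams.read_camera("side"); save(c,"s8.png",(180,160,260,230),8)
for P in [(0.618,-0.032,0),(0.610,-0.032,0.006),(0.687,-.032,.0855)]: print(((proj(c,P)+.5-[180,160])*8).round(0))
```

```text
t 9.0 tcp [ 0.5999 -0.0924 -0.0007] F [-2.8  0.5 -0.6] w 0.0501
axes x [-0.  0. -1.] y [-1.  0.  0.] z [0. 1. 0.]
q [ 0.177  0.155 -0.222 -0.    -1.194 -1.748]
[220. 488.]
[239. 478.]
[ 27. 268.]
```

View pics/s8.png

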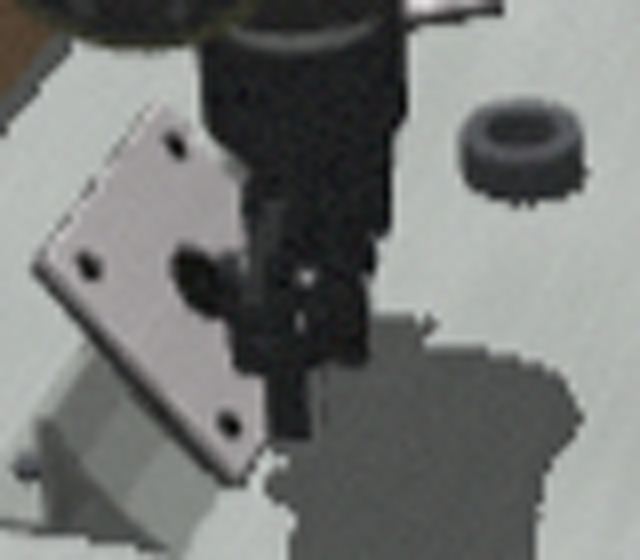

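The bottom edge is at about (238,485), against (220,488) expected for the toe. A few millimetres remain.

Call:
carry_out --increments '[[[0, 0, 0], [0, -0.002, 0], 0.05], [[0, 0, 0], [0, -0.001, 0], 0.05], [[0, 0, 0], [0, 0, 0], 0.05]]'

```text
time_s: 9.35
tool_pos: [0.6006, -0.0925, -0.001]
ee_rot: [0.499, -0.499, 0.502, 0.501]
contact_force: [-11.9, 1.5, 4.7]
grip_width: 0.0502
```

Run:
```python
from h import *
s=st(); c=cams.read_camera("side"); save(c,"s9.png",(180,160,260,230),8)
```

```text
t 9.35 tcp [ 0.6006 -0.0925 -0.001 ] F [-11.9   1.5   4.7] w 0.0502
axes x [-0.006 -0.    -1.   ] y [-1.     0.     0.006] z [ 0.  1. -0.]
q [ 1.760e-01  1.610e-01 -2.150e-01 -1.000e-03 -1.200e+00 -1.747e+00]
```

View pics/s9.png

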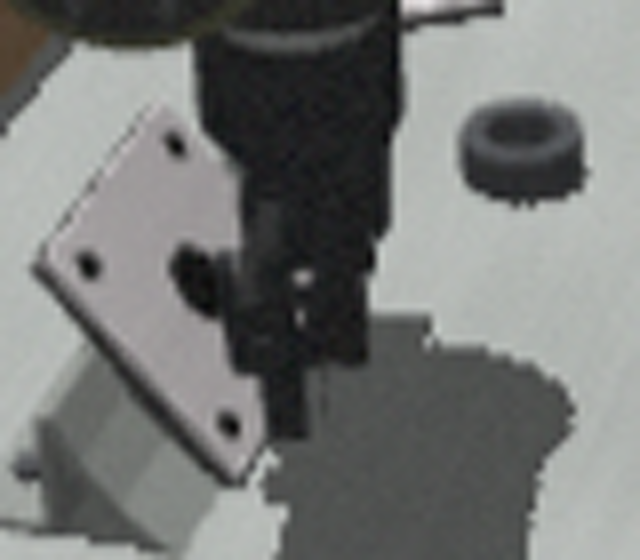

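The force jumped to 12 N with almost no motion, and the TCP is at the predicted 0.6005, so the plate is seated at the toe. I'll back off, rise, and check that it leans by itself.

Call:
carry_out --increments '[[[0, 0, 0], [0, 0.005, 0], 0.05], [[0, 0, 0], [0, 0.01, 0], 0.05], [[0, 0, 0], [0, 0.015, 0], 0.05], [[0, 0, 0], [-0.03, 0, 0], 0.05], [[0, 0, 0], [-0.04, 0, 0], 0.05], [[0, 0, 0], [-0.04, 0, 0], 0.05], [[0, 0, 0], [-0.04, 0, 0], 0.05], [[0, 0, 0], [0, 0, 0], 0.05]]'

```text
time_s: 10.2
tool_pos: [0.5759, -0.0929, 0.1574]
ee_rot: [-0.503, 0.504, -0.497, -0.497]
contact_force: [0.5, 0.2, -0.2]
grip_width: 0.0498
```

Run:
```python
from h import *
s=st(); c=cams.read_camera("side"); save(c,"s10.png",(150,140,310,260),5)
f=lambda P:((proj(c,P)+.5-[150,140])*5).round(0)
for P in [(0.618,-0.032,0),(0.618,-0.152,0),(0.687,-.032,.0855),(0.687,-.152,.0855),(.679,-.032,.092),(.679,-.152,.092)]: print(P,f(P))
```

```text
t 10.2 tcp [ 0.5759 -0.0929  0.1574] F [ 0.5  0.2 -0.2] w 0.0498
axes x [ 0.013 -0.001 -1.   ] y [-1.    -0.    -0.013] z [-0.     1.    -0.001]
q [ 0.186 -0.012 -0.103  0.003 -1.467 -1.757]
(0.618, -0.032, 0) [288. 405.]
(0.618, -0.152, 0) [352. 298.]
(0.687, -0.032, 0.0855) [167. 268.]
(0.687, -0.152, 0.0855) [241. 168.]
(0.679, -0.032, 0.092) [179. 260.]
(0.679, -0.152, 0.092) [252. 160.]
```

View pics/s10.png

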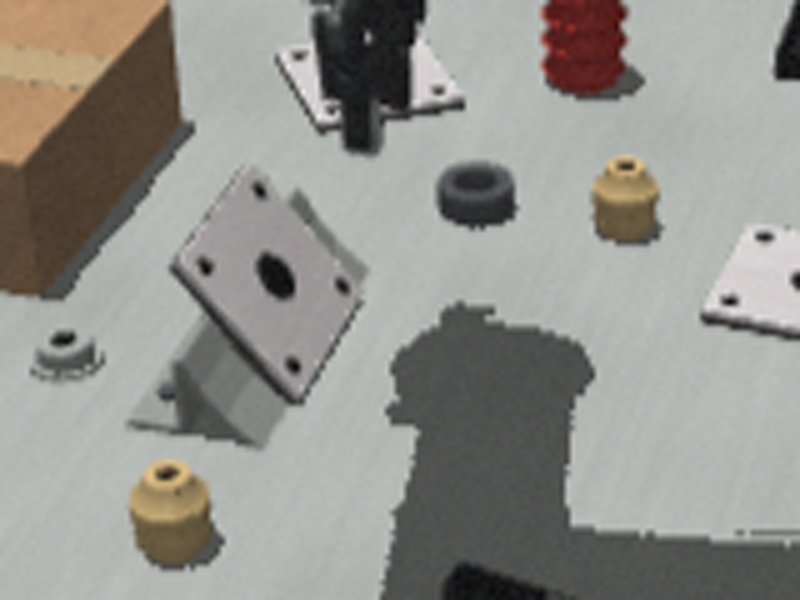

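The plate leans on its own, with its upper edge from about (172,268) to (247,168) in the crop, matching the model for 51°. Next I'll tilt 12° and go over and past its top.

Call:
carry_out --increments '[[[0, 0, -6], [0, 0, 0], 0.05], [[0, 0, -6], [0, 0, 0], 0.05], [[0, 0, 0], [0.006, -0.0284, 0], 0.05], [[0, 0, 0], [0.006, -0.0284, 0], 0.05], [[0, 0, 0], [0.006, -0.0284, 0], 0.05], [[0, 0, 0], [0.006, -0.0284, 0], 0.05], [[0, 0, 0], [0.006, -0.0284, 0], 0.05], [[0, 0, 0], [0, 0, 0], 0.05], [[0, 0, 0], [0, 0, 0], 0.05]]'

```text
time_s: 11.15
tool_pos: [0.7177, -0.0923, 0.1475]
ee_rot: [0.549, -0.549, 0.446, 0.446]
contact_force: [0.0, -0.2, -0.6]
grip_width: 0.0502
```

Run:
```python
from h import *
s=st()
```

```text
t 11.15 tcp [ 0.7177 -0.0923  0.1475] F [ 0.  -0.2 -0.6] w 0.0502
axes x [ 0.206 -0.    -0.979] y [-0.979  0.    -0.206] z [0. 1. 0.]
q [ 0.164  0.187  0.066  0.035 -1.245 -1.743]
```

Call:
carry_out --increments '[[[0, 0, 0], [0.0157, 0.0025, 0], 0.05], [[0, 0, 0], [0.0157, 0.0025, 0], 0.05], [[0, 0, 0], [0.0157, 0.0025, 0], 0.05], [[0, 0, 0], [0.0157, 0.0025, 0], 0.05], [[0, 0, 0], [0.0157, 0.0025, 0], 0.05], [[0, 0, 0], [0, 0, 0], 0.05], [[0, 0, 0], [0, 0, 0], 0.05]]'

```text
time_s: 11.85
tool_pos: [0.722, -0.0925, 0.0697]
ee_rot: [-0.549, 0.549, -0.445, -0.445]
contact_force: [1.1, -0.2, -0.1]
grip_width: 0.0501
```

Run:
```python
from h import *
s=st(); c=cams.read_camera("side"); save(c,"s11.png",(150,140,310,260),5)
```

```text
t 11.85 tcp [ 0.722  -0.0925  0.0697] F [ 1.1 -0.2 -0.1] w 0.0501
axes x [ 0.207 -0.    -0.978] y [-0.978 -0.    -0.207] z [ 0.  1. -0.]
q [ 0.162  0.232 -0.028  0.038 -1.106 -1.747]
```

View pics/s11.png

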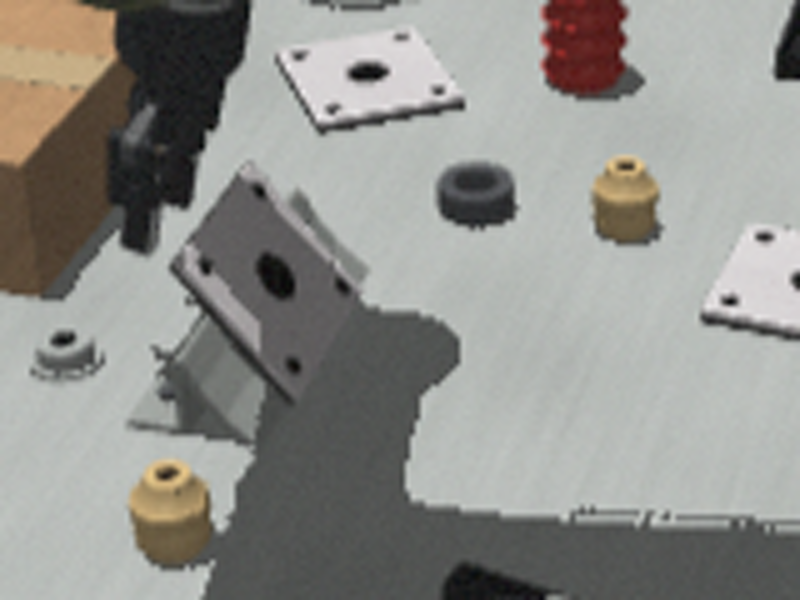

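The tip, at about (138,250), is behind the plate's upper edge (172,268), with a free gap. Next I'll close in on the edge.

Call:
carry_out --increments '[[[0, 0, 0], [-0.001, 0.0049, 0], 0.05], [[0, 0, 0], [-0.001, 0.0049, 0], 0.05], [[0, 0, 0], [-0.001, 0.0049, 0], 0.05], [[0, 0, 0], [-0.001, 0.0049, 0], 0.05], [[0, 0, 0], [0, 0, 0], 0.05]]'

```text
time_s: 12.4
tool_pos: [0.702, -0.0923, 0.0708]
ee_rot: [0.55, -0.55, 0.445, 0.445]
contact_force: [-0.2, 0.0, 0.7]
grip_width: 0.05
```

Call:
carry_out --increments '[[[0, 0, 0], [-0.0046, 0.0042, 0], 0.05], [[0, 0, 0], [-0.0046, 0.0042, 0], 0.05], [[0, 0, 0], [-0.0041, 0.0047, 0], 0.05], [[0, 0, 0], [-0.0041, 0.0047, 0], 0.05], [[0, 0, 0], [0, 0, 0], 0.05]]'

```text
time_s: 12.9
tool_pos: [0.6805, -0.0924, 0.0839]
ee_rot: [0.55, -0.549, 0.445, 0.445]
contact_force: [0.9, -1.4, 2.1]
grip_width: 0.05
```

Run:
```python
from h import *
s=st(); c=cams.read_camera("side"); save(c,"s12.png",(150,140,310,260),5)
```

```text
t 12.9 tcp [ 0.6805 -0.0924  0.0839] F [ 0.9 -1.4  2.1] w 0.05
axes x [ 0.208  0.    -0.978] y [-0.978  0.    -0.208] z [0. 1. 0.]
q [ 0.174  0.117 -0.131  0.04  -1.116 -1.759]
```

View pics/s12.png

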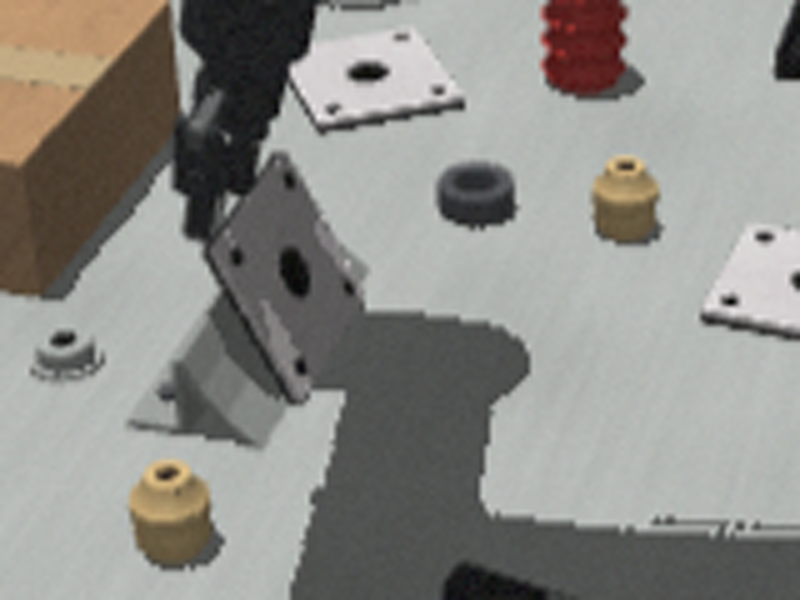

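It is rotating: the edge is now at (208,250)-(280,155), and the bottom edge has stayed at the toe. I'll continue along the arc.

Call:
carry_out --increments '[[[0, 0, 0], [-0.003, 0.0052, 0], 0.05], [[0, 0, 0], [-0.003, 0.0052, 0], 0.05], [[0, 0, 0], [-0.0026, 0.0055, 0], 0.05], [[0, 0, 0], [-0.0026, 0.0055, 0], 0.05], [[0, 0, 0], [-0.0022, 0.0058, 0], 0.05], [[0, 0, 0], [-0.0022, 0.0058, 0], 0.05]]'

```text
time_s: 13.55
tool_pos: [0.6448, -0.0924, 0.0915]
ee_rot: [0.549, -0.549, 0.445, 0.445]
contact_force: [0.2, 0.2, -0.1]
grip_width: 0.05
```

Run:
```python
from h import *
s=st(); c=cams.read_camera("side"); save(c,"s13.png",(150,140,310,260),5)
```

```text
t 13.55 tcp [ 0.6448 -0.0924  0.0915] F [ 0.2  0.2 -0.1] w 0.05
axes x [ 0.207  0.    -0.978] y [-0.978  0.    -0.207] z [0. 1. 0.]
q [ 0.185  0.021 -0.219  0.042 -1.126 -1.77 ]
```

View pics/s13.png

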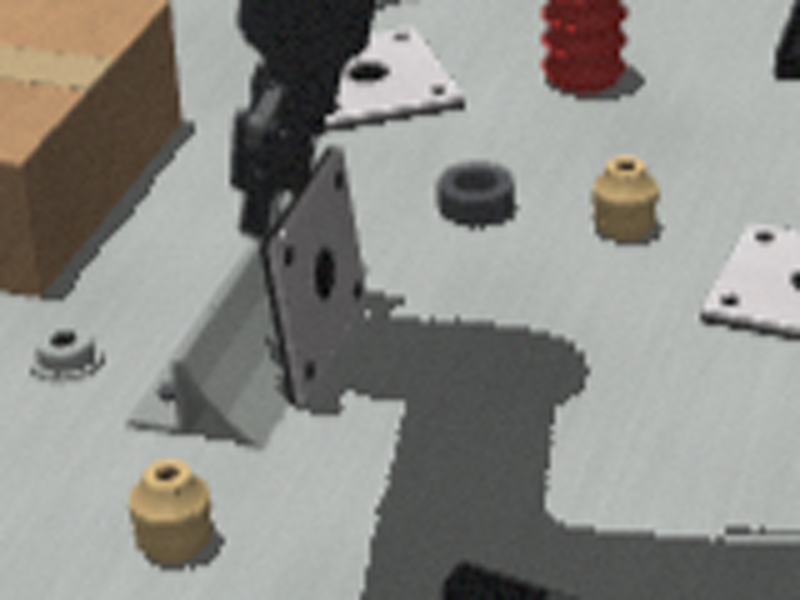

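The plate is now nearly upright, at about 80°. I'll keep pushing past vertical.

Call:
carry_out --increments '[[[0, 0, 0], [-0.0016, 0.006, 0], 0.05], [[0, 0, 0], [-0.0016, 0.006, 0], 0.05], [[0, 0, 0], [-0.0012, 0.0062, 0], 0.05], [[0, 0, 0], [-0.0012, 0.0062, 0], 0.05], [[0, 0, 0], [-0.0012, 0.0062, 0], 0.05], [[0, 0, 0], [-0.0012, 0.0062, 0], 0.05], [[0, 0, 0], [0, 0, 0], 0.05], [[0, 0, 0], [0, 0, 0], 0.05], [[0, 0, 0], [0, 0, 0], 0.05]]'

```text
time_s: 14.5
tool_pos: [0.6081, -0.0923, 0.0918]
ee_rot: [0.55, -0.55, 0.445, 0.445]
contact_force: [-0.9, 0.0, -0.5]
grip_width: 0.0499
```

Run:
```python
from h import *
s=st(); c=cams.read_camera("side"); save(c,"s14.png",(150,140,310,260),5)
```

```text
t 14.5 tcp [ 0.6081 -0.0923  0.0918] F [-0.9  0.  -0.5] w 0.0499
axes x [ 0.208  0.    -0.978] y [-0.978  0.    -0.208] z [0. 1. 0.]
q [ 0.199 -0.077 -0.315  0.045 -1.127 -1.785]
```

View pics/s14.png

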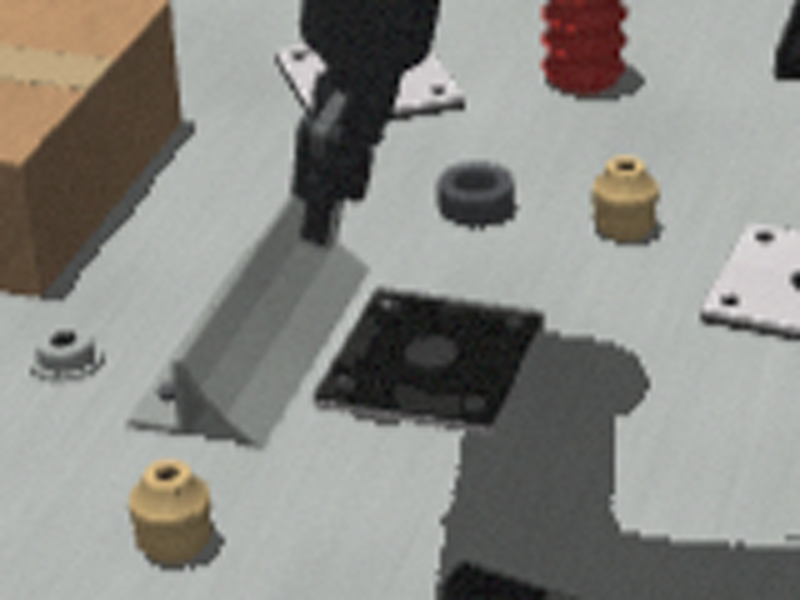

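The plate lies flat, black side up, in front of the stop, from (318,402) to (543,318) in the crop. I'll move up and away and check both views.

Call:
carry_out --increments '[[[0, 0, 0], [-0.03, 0, 0], 0.05], [[0, 0, 0], [-0.04, 0, 0], 0.05], [[0, 0, 0], [-0.03, 0, 0.02], 0.05], [[0, 0, 0], [0, 0.02, 0.035], 0.05], [[0, 0, 0], [0, 0.02, 0.035], 0.05], [[0, 0, 0], [0, 0.02, 0.035], 0.05], [[0, 0, 0], [0, 0.02, 0.035], 0.05], [[0, 0, 0], [0, 0.02, 0.035], 0.05], [[0, 0, 0], [0, 0.02, 0.035], 0.05], [[0, 0, 0], [0, 0, 0.035], 0.05], [[0, 0, 0], [0, 0, 0.02], 0.05], [[0, 0, 0], [0, 0, 0], 0.05]]'

```text
time_s: 15.75
tool_pos: [0.4694, 0.1948, 0.1644]
ee_rot: [-0.549, 0.55, -0.444, -0.446]
contact_force: [0.1, 0.6, -0.2]
grip_width: 0.0506
```

Run:
```python
from h import *
s=st(); S=cams.read_camera("side"); save(S,"s15.png",(100,110,356,302),3)
T=cams.read_camera("top"); save(T,"t15.png",(100,60,356,252),3)
```

```text
t 15.75 tcp [0.4694 0.1948 0.1644] F [ 0.1  0.6 -0.2] w 0.0506
axes x [ 0.207  0.    -0.978] y [-0.978 -0.003 -0.207] z [-0.003  1.    -0.   ]
q [ 0.908 -0.395 -0.49   0.168 -1.349 -2.503]
```

View pics/s15.png

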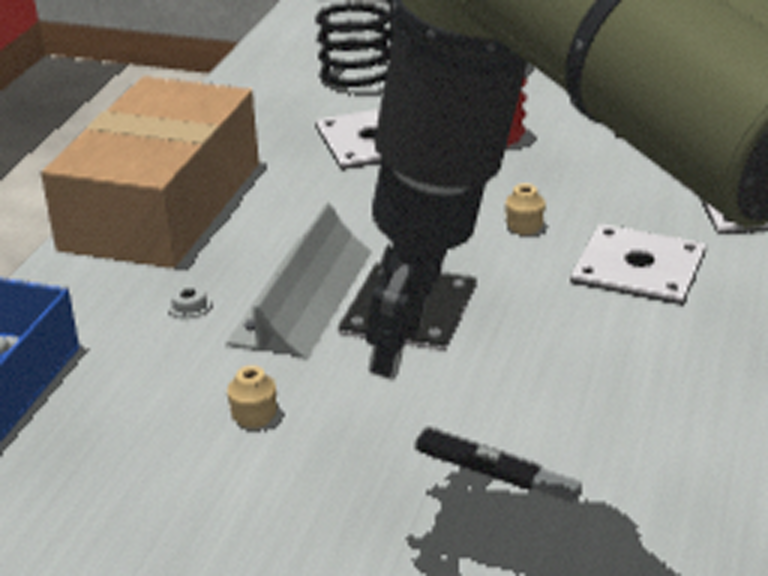

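View pics/t15.png

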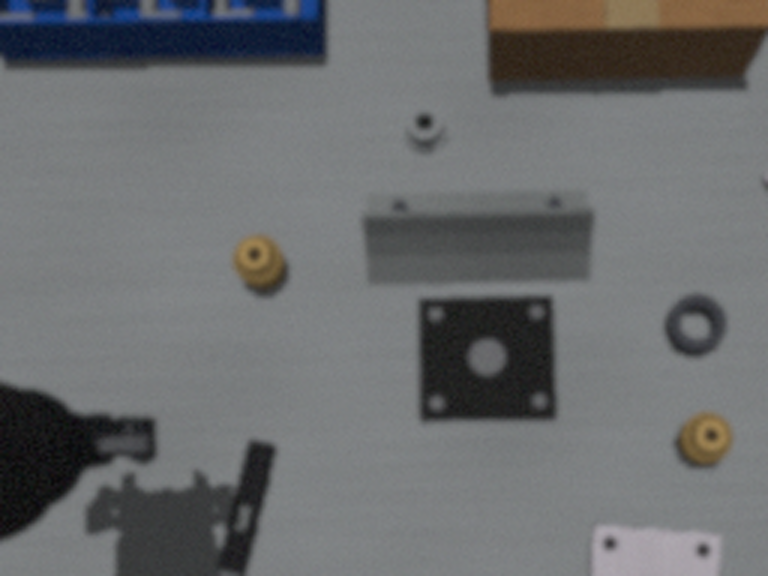

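Top view: the plate is black side up, with its mark at (487,357), flat and square in front of the stop. Bumps, collar, nut, knife and the other plates are where they were. Handing in.

Run:
```python
from h import *
print(bot.hand_in())
```

```text
the job is handed in; nothing more can be done
None
```

The mount plate is turned over: it lies flat and square on the bench in front of the stop, black rubber side up. I handed the job in at about 16 s.

- **Tipping up:** I pushed the leftmost plate along the bench with the two fingertips, 50 mm apart, until it rode up the stop. It leaned there by itself with its trailing edge at the toe and matched the 51° model to a few pixels. The force rose to about 12 N as it reached the toe.
- **Flipping:** I then pushed its upper edge from behind in an arc back towards the robot. It fell over by itself once past upright.
- **Last checks:** Both cameras show the plate rubber side up. By eye, in the parts of the bench the last pictures covered, nothing else had moved. The gripper was well clear, and the force reading was close to zero. The highest force I read was about 14 N, when I felt for the bench with the fingertips.
- **Not checked:** I looked at the other objects by eye rather than measuring them again. The arm hid part of the plate in the last side view, but the top view showed all of it. No check failed or disagreed.

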